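# Raise the phone on the stand with a clear view

### The arm

A 6-joint arm with a two-finger parallel gripper is mounted at the origin on the work surface. World frame = base frame: x ahead of the robot, y to its left, z up, the work surface at z = 0. Lengths are in m, angles in rad, forces in N, time in s.
With the tool pointing down it reaches from about 0.375 to 0.825 m from the base axis. Payload 5.5 kg.
Tool frame: the origin (TCP) lies midway between the tips of the shut fingers; the grasp point (between the pads) lies 19 mm behind it; z points along the fingers, y is the line along which they close (so a half turn about z gives the same grasp; the last joint's range is limited). The gripper opens to 85 mm and grips with 20 to 120 N. Pads are 22 mm wide; open, the fingers measure 114 mm over their backs; the gripper's body (76 mm by 85 mm) begins 54 mm behind the grasp point. The pads swing forward as they close: fully open they stand 13 mm farther back than shut.
Start: joints at [1.14, 0.314, -0.047, 1.21, 0, 1.571], TCP at [0.251, 0.545, 0.231] pointing down, gripper open.
Joint ranges: [-2.67, 2.67], [-0.69, 1.73], [-1.03, 1.25], [-2.08, 2.16], [-1.42, 1.45], [-3.14, 3.14]. Speed limits (rad/s): [2.39, 2.39, 3.01, 3.14, 3.14, 3.14].

### API

Orientations are given as a rotation vector (axis times angle).
In Python, from rig import bot gives the robot as it stands. The module is installed in compiled form; this text tells all that it offers.
- The arm moves only by the tool move_arm, never from a script. Its argument "series" is a list of rows, each a list of 6 numbers: the shift along the world's x, y, z normalised to -1 to 1, where 1 is 0.3 m, then the turn, a rotation vector about the world's x, y, z normalised to -1 to 1, where 1 is 90 degrees. A call has 1 to 8 rows; each row is the pose to reach, as a shift and turn from the pose commanded when the call began; what a row does not reach only later rows make up. A row lasts 1/10 s, in which the tool goes at most 50 mm and 8.59 degrees, less where a joint would pass 70% of its speed; a pose out of reach is approached as far as the arm can. A call with a number of a shift or a turn outside -1 to 1 is refused whole. A call with a gripper value outside its range is refused whole. "claw" is the opening, from 0 (shut) to 1 (fully open), set as the call begins (left out, the last holds). The fingers move at their own pace and stop on an object; the grip force is fixed at half the most. Time passes only in rows, so rows that repeat a pose let the fingers close. It gives the time, the measured TCP pose, the force, the opening and the grip force at its end, in the units of the state.
- bot.sense(): the state, without advancing time (a new reading comes with each control period).
- bot.read_camera(name): name is "scene" or "top" or "wrist"; returns the picture (384x512x3 uint8, blue, green, red); there is no depth.
- bot.calibration(name): a dict with "fx", "fy", "cx", "cy" (pixels), "distortion" ([k1, k2, p1, p2, k3] as OpenCV has them; the pictures are not rectified), "extrinsics" (4x4, takes a point from camera to world coordinates); the wrist camera has in their place "tool_from_camera" (4x4, takes a point from camera to tool coordinates, whose origin is the TCP and whose axes are the flange's). Camera axes: x right, y down, z forward; pixel columns grow to the right and rows downward; lengths in m; the calibration is good to about 2 mm. A picture is of the moment at which its call begins: read the wrist's pose just before it. calibration takes no time and is no camera call.
- bot.job_done(): hands the job in; it is judged then, once.
The state is a dict: "time": time; "joint_positions": joint angles; "qvel": joint speeds; "joint_efforts": joint torques, N m; "ee_pos": TCP position; "tcp_rot": TCP orientation; "ft_force": force on the tool from outside, world axes, zero at the start; "moment": the same for the moment, N m; "finger_gap": opening from 0.0 (shut) to 1.0 (fully open); "gripper_force": force on a finger pad.
Only numpy, scipy, OpenCV 4.12 (cv2) and the standard library are available. Lean on these libraries where they do the work, as an engineer would, in place of code of your own. Each camera call takes 0.05 s, during which the arm holds its last target. There are 200 camera calls.

### The job

Get the phone ready for a video call: lay it in the phone stand that does not have the pencil cup standing in front of it, right way up with the screen facing out, centred and with its lower end down on the ledge, while the stand is still laid back. Then press that stand's orange lever all the way down to raise the phone. Leave the other stand and everything else on the desk as they are.

Things in the scene. Friction and masses are not known exactly. Their poses are not given: they have to be found in the camera images.
- phone: loose phone in a red case, 145 mm long (x, +x to its top end), 68 mm wide (y), 11 mm thick, about 190 g, lying face up. Origin: centre of its underside; z points out of the screen. On its face the top end has a white speaker slot, the bottom end a small white dot.
- phone_top (a point): middle of the phone's top end, at half thickness
- left: fixed foot of the left acrylic phone stand (left/right as the robot sees it; smoked foot, pale back rest): plate 150 x 100 x 8 mm and two cheeks (28 mm long, outer faces 43 mm either side of the middle, up to 59 mm high). Origin on the desk straight below the cradle's hinge; the stand faces its -x. The plate spans x -50 to +100 mm. The hinge axis runs along y, 50 mm above the origin.
- left_tilt (a joint): angle of the left stand's hinged cradle: 0 = back rest laid back, 25 degrees above level; it grows as the lever is pressed down and the back rest rises, to the stop at 0.54 (56 degrees above level). Stiff hinge, stays where it is left; the paddle needs about 5 to 9 N.
- left_seat (a point): on the moving cradle: middle of the corner where back rest face meets ledge, 16 mm off the hinge axis along the face normal. x runs up the back rest, z is the face normal (front and up), y along the hinge: a seated phone has this orientation, its origin 72.5 mm up x. The blue ledge ends in a lip 6 mm high (x), its inner face 16 mm and outer face 20 mm from the back rest (z).
- left_top (a point): middle of the upper end of that back rest's face, 128 mm up from the seat; the back rest is 62 mm wide (y) and 4 mm thick
- left_paddle (a point): middle of the orange lever paddle fixed to the cradle: a plate 34 mm long, 26 mm wide (y), 6 mm thick, 81 mm from the hinge axis in front of the stand and 58 mm to the -y side of the stand's middle. Axes as the seat's. Seen from the side the lever runs from the hinge forward and up at 35 degrees above level at tilt 0, and 4 degrees at the stop; press on its upper face.
- left_front (a point): point on the desk 155 mm in front of the stand's origin, where either the pencil cup or the coaster stands
- right: fixed foot of the right acrylic phone stand (left/right as the robot sees it; smoked foot, pale back rest): plate 150 x 100 x 8 mm and two cheeks (28 mm long, outer faces 43 mm either side of the middle, up to 59 mm high). Origin on the desk straight below the cradle's hinge; the stand faces its -x. The plate spans x -50 to +100 mm. The hinge axis runs along y, 50 mm above the origin.
- right_tilt (a joint): angle of the right stand's hinged cradle: 0 = back rest laid back, 25 degrees above level; it grows as the lever is pressed down and the back rest rises, to the stop at 0.54 (56 degrees above level). Stiff hinge, stays where it is left; the paddle needs about 5 to 9 N.
- right_seat (a point): on the moving cradle: middle of the corner where back rest face meets ledge, 16 mm off the hinge axis along the face normal. x runs up the back rest, z is the face normal (front and up), y along the hinge: a seated phone has this orientation, its origin 72.5 mm up x. The blue ledge ends in a lip 6 mm high (x), its inner face 16 mm and outer face 20 mm from the back rest (z).
- right_top (a point): middle of the upper end of that back rest's face, 128 mm up from the seat; the back rest is 62 mm wide (y) and 4 mm thick
- right_paddle (a point): middle of the orange lever paddle fixed to the cradle: a plate 34 mm long, 26 mm wide (y), 6 mm thick, 81 mm from the hinge axis in front of the stand and 58 mm to the -y side of the stand's middle. Axes as the seat's. Seen from the side the lever runs from the hinge forward and up at 35 degrees above level at tilt 0, and 4 degrees at the stop; press on its upper face.
- right_front (a point): point on the desk 155 mm in front of the stand's origin, where either the pencil cup or the coaster stands
- pencil_cup: loose steel pencil cup full of pencils, 76 mm across, 100 mm high, pencils up to 170 mm high; origin under its centre. Stands in front of one of the two stands.
- coaster: loose white ceramic coaster, 92 mm across, 8 mm thick, origin under its centre. Lies in front of the other stand.
- stapler: loose green stapler, 130 (x) x 36 x 54 mm, origin under its centre
- paperweight: loose round glass paperweight, 72 mm across, 44 mm high, origin under its centre
Things that resemble listed ones, but are neither listed nor needed, are in the scene too. Leave any brown look-alike of the left alone.

How it is judged:
By the outcome, as a careful person would: the job done as asked, in the order asked, and still so for the second after the job is handed in, with the robot touching nothing.
It also fails if it takes over 54 s, if anything falls off the work surface, if the arm or the gripper's body presses on something with over 40 N, if the wrist force passes 120 N, or if a joint passes its speed limit or range.

## Working session

There is one attempt and no reset: what is moved stays moved. The work goes in short steps, Python scripts to look and compute and a tool call to move; the robot and the scene stay as the last step left them, time stands still between calls to the robot, and variables do not carry over. Pictures are saved under pics/ and viewed, at most 10 in all, crops included, and the job is handed in when it is done.

Besides the shell and the picture viewer there is one more tool, called after "Request:" as name(argument=value, ...), one argument or row to a line, values as JSON. move_arm: Moves the arm, as the interface text tells. Its arguments: {"type":"object","properties":{"series":{"type":"array"},"claw":{"type":"number"}},"required":["series"]}

```bash
mkdir -p pics
cat > h.py <<'E'
import numpy as np, cv2
from scipy.spatial.transform import Rotation as R
from rig import bot
def cam(name):
    c=bot.calibration(name);K=np.array([[c['fx'],0,c['cx']],[0,c['fy'],c['cy']],[0,0,1.]]);D=np.array(c['distortion'],float)
    if 'extrinsics' in c: T=np.array(c['extrinsics'])
    else:
        s=bot.sense();W=np.eye(4);W[:3,:3]=R.from_rotvec(s['tcp_rot']).as_matrix();W[:3,3]=s['ee_pos'];T=W@np.array(c['tool_from_camera'])
    return K,D,T
def ray(C,px):
    K,D,T=C;p=cv2.undistortPoints(np.array(px,float).reshape(-1,1,2),K,D).reshape(-1,2)
    d=np.c_[p,np.ones(len(p))]@T[:3,:3].T
    return T[:3,3],d
def onz(C,px,z):
    o,d=ray(C,px);return o+d*((z-o[2])/d[:,2])[:,None]
def proj(C,P):
    K,D,T=C;Ti=np.linalg.inv(T);P=np.atleast_2d(P)
    return cv2.projectPoints(P,cv2.Rodrigues(Ti[:3,:3])[0],Ti[:3,3],K,D)[0].reshape(-1,2)
E
python3 - <<'E'
from h import *
for n in ['top','scene']:
    im=bot.read_camera(n);cv2.imwrite(f'pics/{n}0.png',im)
    C=cam(n);print(n,C[2].round(3).tolist(),C[0][0,0])
    cv2.imwrite(f'pics/{n}0b.png',cv2.resize(im,(800,600),interpolation=cv2.INTER_CUBIC))
s=bot.sense();print(s)
print(bot.calibration('wrist'))
E
```

```text
top [[0.024, -0.985, 0.169, 0.342], [-1.0, -0.026, -0.012, 0.045], [0.016, -0.168, -0.986, 1.2], [0.0, 0.0, 0.0, 1.0]] 365.8200052378179
scene [[-0.845, 0.44, -0.304, 0.939], [0.534, 0.698, -0.477, 0.65], [0.002, -0.565, -0.825, 1.179], [0.0, 0.0, 0.0, 1.0]] 465.6551168220304
{'time': 0.1, 'joint_positions': array([ 1.14000876e+00,  3.14152781e-01, -4.79474903e-02,  1.21021775e+00,
       -1.25081857e-05,  1.57081839e+00]), 'qvel': array([-9.61887316e-05, -1.27876006e-03,  2.79731318e-03,  2.54180419e-04,
       -9.66436766e-04,  1.32721246e-03]), 'joint_efforts': array([ 7.19973832e-05, -5.40769994e+01,  3.40541267e+01,  1.11882822e-02,
        1.39114777e-04, -3.53077183e-06]), 'ee_pos': array([0.25034202, 0.54471563, 0.23053616]), 'tcp_rot': array([-6.71426052e-01, -3.06868367e+00,  2.33900239e-03]), 'ft_force': array([ 0.26886682, -0.13294648, -0.06305762]), 'moment': array([ 0.00995234, -0.0374947 , -0.00529454]), 'gripper_force': 0.0, 'finger_gap': 1.0024547841370939}
{'fx': 267.21890479511075, 'fy': 267.21890479511075, 'cx': 256.95153013266525, 'cy': 191.26035823387795, 'distortion': array([-0.05031886,  0.        ,  0.        ,  0.        ,  0.        ]), 'tool_from_camera': array([[-4.14581139e-04, -9.53443189e-01, -3.01572402e-01,
         7.72105093e-02],
       [ 9.99999913e-01, -4.08188390e-04, -8.42141460e-05,
         1.51059552e-04],
       [-4.28049492e-05, -3.01572410e-01,  9.53443275e-01,
        -1.44088916e-01],
       [ 0.00000000e+00,  0.00000000e+00,  0.00000000e+00,
         1.00000000e+00]])}
```

View pics/top0b.png

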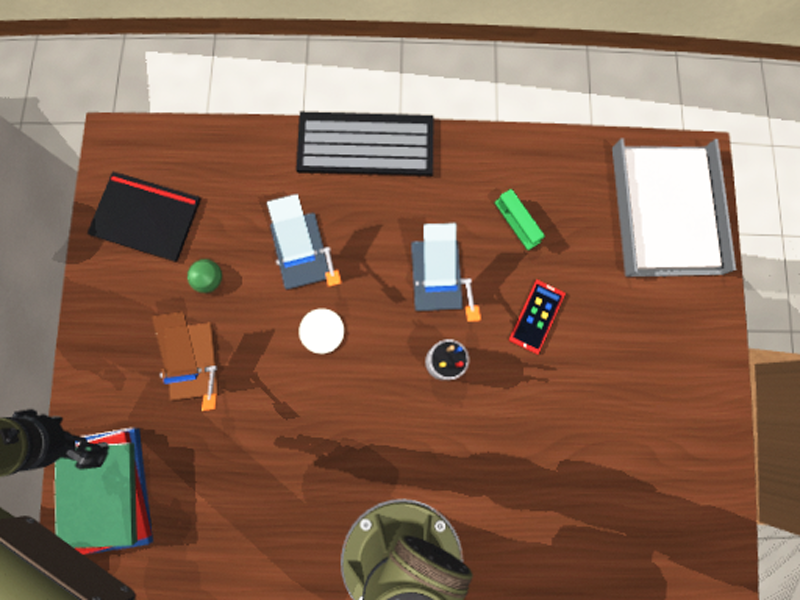

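View pics/scene0b.png

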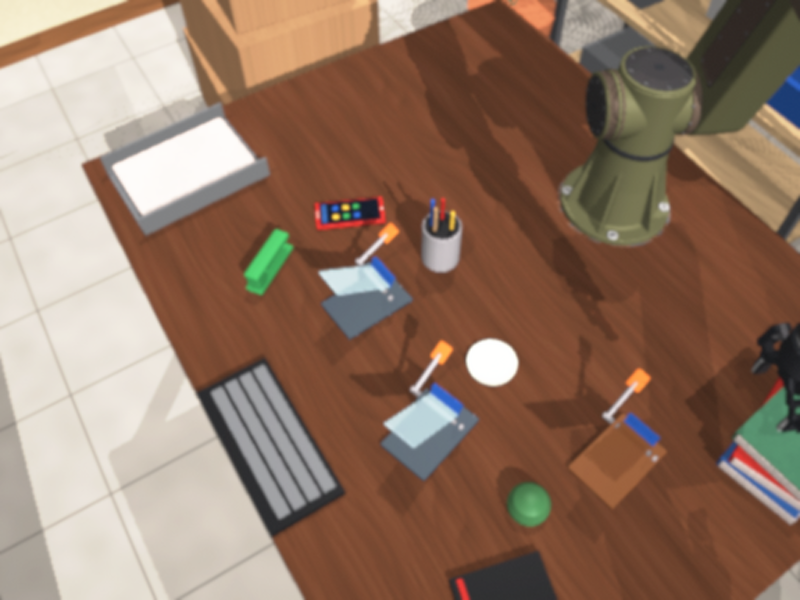

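The top view shows the smoked/pale stands at (297,240) and (437,265) and the cup at (447,360) in front of the right one. The coaster at (322,331) lies in front of the left one, so the target is the **left** stand. The brown look-alike is at (185,355). Phone candidates are the red-cased phone at (538,316), the black notebook with a red strip at (145,215) and the book stack at (100,490). I choose (538,316) and will check it in a crop.

Run:
```python
from h import *
A=cv2.imread('pics/top0.png');B=cv2.imread('pics/scene0.png')
a=cv2.resize(A[170:235,315:375],(400,433),interpolation=cv2.INTER_CUBIC)
b=cv2.resize(A[115:190,160:225],(375,433),interpolation=cv2.INTER_CUBIC)
cv2.imwrite('pics/crop1.png',np.hstack([a,b]))
CT,CS=cam('top'),cam('scene')
def blobs(im,lo,hi,mn=15):
    h=cv2.cvtColor(im,cv2.COLOR_BGR2HSV);m=cv2.inRange(h,np.array(lo),np.array(hi))
    cs,_=cv2.findContours(m,cv2.RETR_EXTERNAL,cv2.CHAIN_APPROX_NONE)
    return [c for c in cs if cv2.contourArea(c)>mn]
def cen(c):
    M=cv2.moments(c);return np.array([M['m10']/M['m00'],M['m01']/M['m00']])
def tri(p,q):
    o1,d1=ray(CT,p);o2,d2=ray(CS,q);d1=d1[0]/np.linalg.norm(d1);d2=d2[0]/np.linalg.norm(d2)
    s=np.linalg.lstsq(np.c_[d1,-d2],o2-o1,rcond=None)[0]
    x,y=o1+s[0]*d1,o2+s[1]*d2;return ((x+y)/2).round(4),round(np.linalg.norm(x-y),4)
for nm,lo,hi in [('orange',(8,150,150),(20,255,255)),('blue',(105,150,90),(125,255,255)),('pale',(85,15,150),(105,90,255))]:
    for n,im in(('T',A),('S',B)):
        for c in blobs(im,lo,hi):
            print(nm,n,cen(c).round(1),cv2.contourArea(c),[np.round(v,1).tolist() for v in cv2.minAreaRect(c)])
h=cv2.cvtColor(A,cv2.COLOR_BGR2HSV);m=cv2.inRange(h,np.array((0,170,150)),np.array((5,255,255)))|cv2.inRange(h,np.array((173,170,150)),np.array((180,255,255)))
m[:,:310]=0;m[:170]=0;m[240:]=0;m[:,385:]=0
pts=np.argwhere(m)[:,::-1];W=onz(CT,pts,0.011)
r=cv2.minAreaRect(W[:,:2].astype(np.float32));print('phone',r,np.hypot(*r[0]))
```

```text
orange T [121.  229.3] 1095.5 [[120.9, 233.7], [58.9, 30.8], 84.0]
orange T [302.5 200.8] 68.5 [[302.0, 200.0], [10.0, 10.0], 90.0]
orange T [213.2 178.5] 56.5 [[212.5, 177.6], [9.7, 9.5], 76.0]
orange S [389.7 305.7] 637.0 [[390.8, 297.8], [37.8, 37.1], 42.5]
orange S [408.6 242.3] 130.0 [[408.0, 243.0], [12.4, 14.9], 39.8]
orange S [283.1 224. ] 117.5 [[282.3, 224.7], [11.8, 14.8], 36.9]
orange S [249.3 147.9] 92.0 [[248.5, 148.5], [9.9, 12.7], 45.0]
orange S [343.    8.4] 355.0 [[343.3, 6.0], [30.0, 20.0], 36.9]
orange S [307.5   2.5] 19.5 [[307.9, 2.3], [2.3, 14.9], 69.4]
blue T [ 85.6 283.6] 25.5 [[86.4, 286.9], [24.3, 2.7], 78.7]
blue T [115.1 241.9] 38.5 [[115.1, 241.9], [3.0, 20.5], 81.9]
blue T [350.  187.3] 42.0 [[350.2, 187.6], [15.2, 3.6], 26.6]
blue T [281.9 184.5] 47.0 [[282.0, 184.5], [3.0, 20.0], 90.0]
blue T [191.4 167. ] 37.5 [[191.5, 166.9], [2.8, 19.9], 75.1]
blue S [502.8 323.8] 18.5 [[499.4, 321.2], [23.6, 2.2], 36.9]
blue S [410.5 274.5] 105.0 [[410.5, 274.5], [22.8, 5.5], 40.6]
blue S [285.3 254.7] 97.5 [[285.3, 254.6], [22.8, 5.2], 37.9]
blue S [244.7 173. ] 61.0 [[245.0, 173.0], [18.4, 4.2], 45.0]
blue S [227.9 136.9] 16.0 [[227.5, 137.0], [4.0, 5.0], 90.0]
blue S [207.8 136.1] 19.5 [[207.5, 136.5], [9.0, 3.0], 90.0]
blue S [504.6  62.6] 354.5 [[501.5, 61.5], [37.0, 19.0], 90.0]
pale T [281.  166.4] 495.0 [[281.0, 168.0], [30.0, 20.0], 90.0]
pale T [187.1 151.1] 454.5 [[187.1, 151.2], [24.3, 20.6], 74.1]
pale S [269.3 269.1] 803.0 [[269.6, 268.7], [24.5, 38.9], 52.7]
pale S [226.8 179.3] 524.5 [[226.6, 179.1], [18.0, 41.6], 83.2]
phone ((0.5001471638679504, -0.27626797556877136), (0.06977317482233047, 0.14855821430683136), 65.05465698242188) 0.571376565716535
```

View pics/crop1.png

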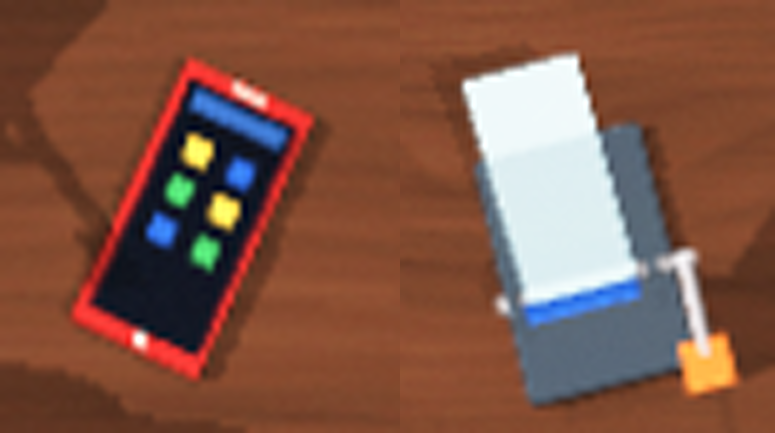

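The crop shows the red phone with its slot at the upper end (248,95) and its dot at the lower end (140,340). The top end therefore points away from the robot, at yaw of about -25°. The stand's back rest corners are at (462,82), (578,55), (525,305) and (640,280), its ledge is at (583,302) and its paddle is at (707,365).

Run:
```python
from h import *
A=cv2.imread('pics/top0.png')
CT,CS=cam('top'),cam('scene')
def tri(p,q):
    o1,d1=ray(CT,p);o2,d2=ray(CS,q);d1=d1[0]/np.linalg.norm(d1);d2=d2[0]/np.linalg.norm(d2)
    s=np.linalg.lstsq(np.c_[d1,-d2],o2-o1,rcond=None)[0]
    x,y=o1+s[0]*d1,o2+s[1]*d2;return ((x+y)/2).round(4),round(np.linalg.norm(x-y),4)
print('pad',tri((213.2,178.5),(283.1,224)),'ledge',tri((191.4,167),(285.3,254.7)),'pad_r',tri((302.5,200.8),(249.3,147.9)))
# expected heights: seat z
t=np.radians(25)
c,s=np.cos(t),np.sin(t)
seat=np.array([-16*s,50+16*c]);top=seat+128*np.array([c,s]);lip=seat+np.array([3*c-18*s,3*s+18*c]);
print('seat,top,lip (x,z mm)',seat,top,lip,'pad',-81*np.cos(np.radians(35)),50+81*np.sin(np.radians(35)))
for z,p in [(top[1]/1e3,(170.7,129.2)),(top[1]/1e3,(190.8,124.5)),(seat[1]/1e3,(181.7,167.9)),(seat[1]/1e3,(201.6,163.5)),(lip[1]/1e3,(191.4,167)),(.0965,(213.2,178.5))]:
    print(onz(CT,p,z).round(4))
h=cv2.cvtColor(A,cv2.COLOR_BGR2HSV)
print(bot.sense()['ee_pos'])
```

```text
pad (array([0.553 , 0.1484, 0.0888]), np.float64(0.001)) ledge (array([0.5924, 0.2205, 0.0687]), np.float64(0.0022)) pad_r (array([ 0.491 , -0.1288,  0.0854]), np.float64(0.0006))
seat,top,lip (x,z mm) [-6.76189219 64.50092459] [109.24550455 118.5960621 ] [-11.65009754  82.08231954] pad -66.35131558740834 96.45969134443473
[[0.6984 0.284  0.1186]]
[[0.7151 0.2226 0.1186]]
[[0.5888 0.2526 0.0645]]
[[0.6048 0.19   0.0645]]
[[0.5887 0.2191 0.0821]]
[[0.5512 0.1481 0.0965]]
[0.25034202 0.54471563 0.23053616]
```

Request:
move_arm(
  series=[
    [0.8,-0.5,0.25,0,0,0],
    [0.8,-0.5,0.25,0,0,0],
    [0.8,-0.5,0.25,0,0,0],
    [0.8,-0.5,0.25,0,0,0],
    [0.8,-0.5,0.25,0,0,0],
    [0.8,-0.5,0.25,0,0,0],
    [0.8,-0.5,0.25,0,0,0],
    [0.8,-0.5,0.25,0,0,0],
  ],
  claw=1,
)

```text
time: 0.9
ee_pos: [0.4911, 0.3945, 0.3058]
tcp_rot: [-0.675, -3.067, 0.0]
ft_force: [-0.4, 0.3, 1.0]
finger_gap: 1.001
gripper_force: 0.0
```

Request:
move_arm(
  series=[
    [0.3,-0.5,0,0,0,0],
    [0.3,-0.5,0,0,0,0],
    [0.3,-0.5,0,0,0,0],
    [0.3,-0.5,0,0,0,0],
    [0.3,-0.5,0,0,0,0],
    [0.3,-0.5,0,0,0,0],
    [0.3,-0.5,0,0,0,0],
    [0.3,-0.5,0,0,0,0],
  ],
)

```text
time: 1.7
ee_pos: [0.5796, 0.2467, 0.3062]
tcp_rot: [-0.668, -3.069, -0.0]
ft_force: [0.6, 0.7, -0.4]
finger_gap: 1.0
gripper_force: 0.0
```

```bash
cat > look.py <<'E'
from h import *
import sys,pickle
n=sys.argv[1]
s=bot.sense();C=cam('wrist');im=bot.read_camera('wrist')
pickle.dump(C,open(f'pics/{n}.pkl','wb'));cv2.imwrite(f'pics/{n}.png',im)
print(s['time'],s['ee_pos'].round(4),s['tcp_rot'].round(3),s['joint_positions'].round(2),s['finger_gap'],s['ft_force'].round(1))
cv2.imwrite(f'pics/{n}b.png',cv2.resize(im,(800,600),interpolation=cv2.INTER_CUBIC))
E
python3 look.py w1
```

```text
1.7 [0.5796 0.2467 0.3062] [-0.668 -3.069 -0.   ] [0.4  0.36 0.18 1.4  0.   0.83] 1.0002753526561259 [ 0.6  0.7 -0.4]
```

View pics/w1b.png

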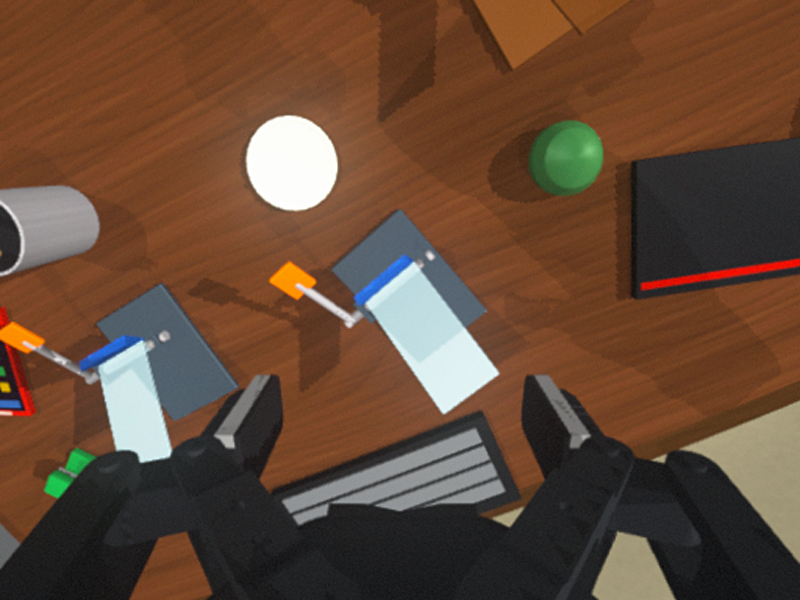

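The wrist view shows the target stand at centre. The back rest's upper corners are at (444,412) and (498,375), the ledge is at (385,281), the paddle at (293,280) and the plate corners at (401,210), (333,268) and (487,310). Next I measure it by casting onto the known heights.

```bash
cat > fit.py <<'E'
from h import *
import pickle
def rig2(L,W):
    l0,w0=L.mean(0),W.mean(0);H=(L-l0).T@(W-w0);a=np.arctan2(H[0,1]-H[1,0],H[0,0]+H[1,1])
    r=np.array([[np.cos(a),-np.sin(a)],[np.sin(a),np.cos(a)]]);t=w0-r@l0
    return np.degrees(a),t,(W-(L@r.T+t))
E
python3 - <<'E'
from fit import *
C=pickle.load(open('pics/w1.pkl','rb'));im=cv2.imread('pics/w1.png');h=cv2.cvtColor(im,cv2.COLOR_BGR2HSV);g=cv2.cvtColor(im,cv2.COLOR_BGR2GRAY)
def msk(lo,hi):
    m=cv2.inRange(h,np.array(lo),np.array(hi));m[:,:165]=0;m[:,345:]=0;m[:125]=0;m[270:]=0
    cs,_=cv2.findContours(m,cv2.RETR_EXTERNAL,cv2.CHAIN_APPROX_NONE);return max(cs,key=cv2.contourArea)
def cen(c):
    M=cv2.moments(c);return (M['m10']/M['m00'],M['m01']/M['m00'])
o=cen(msk((8,150,150),(20,255,255)));bl=msk((105,150,90),(125,255,255));b=cen(bl);p=msk((75,8,140),(110,90,255))
box=cv2.boxPoints(cv2.minAreaRect(p));print('o',o,'b',b,cv2.minAreaRect(bl),'pale',box.tolist())
k=.64
cor=np.array([[444,412],[498,375],[401,210],[333,268],[487,310]])*k
ref=cv2.cornerSubPix(g,cor.astype(np.float32).reshape(-1,1,2),(3,3),(-1,-1),(3,30,.01)).reshape(-1,2);print((ref-cor).round(1).tolist())
obs=list(ref)+[b,o]
L=np.array([[109.2,-31],[109.2,31],[-50,50],[-50,-50],[100,50],[-11.6,0],[-66.4,-58]])/1e3
z=[.1186,.1186,.008,.008,.008,.080,.0965]
W=np.array([onz(C,q,zz)[0,:2] for q,zz in zip(obs,z)])
a,t,r=rig2(L,W);print('wrist',a,t,(r*1e3).round(1).tolist())
# top camera, same kind of points
CT=cam('top')
T=[((170.7,129.2),.1186,(109.2,31)),((190.8,124.5),.1186,(109.2,-31)),((191.4,167),.080,(-11.6,0)),((213.2,178.5),.0965,(-66.4,-58)),((181.7,167.9),.0645,(-6.8,31)),((201.6,163.5),.0645,(-6.8,-31))]
W=np.array([onz(CT,q,zz)[0,:2] for q,zz,_ in T]);a,t,r=rig2(np.array([x[2] for x in T])/1e3,W);print('top',a,t,(r*1e3).round(1).tolist())
E
```

```text
o (186.1032287403365, 178.53706230104592) b (244.55308641975307, 178.5438271604938) ((244.56515502929688, 178.49557495117188), (7.286807060241699, 44.24319076538086), 49.23640060424805) pale [[230.27455139160156, 192.46530151367188], [266.0404052734375, 166.23696899414062], [319.03753662109375, 238.50576782226562], [283.27166748046875, 264.7341003417969]]
[[-0.7, 1.0], [0.5, -1.2], [-1.2, -1.0], [-1.8, -0.1], [0.0, 0.3]]
wrist 15.324896118321545 [0.60553838 0.22584454] [[1.9, -0.8], [0.8, 0.6], [1.6, -1.1], [1.6, 0.6], [0.2, 2.1], [-3.2, -0.7], [-2.8, -0.7]]
top 15.6714040870378 [0.60160805 0.22305585] [[0.0, 1.6], [0.0, -0.1], [-1.3, -0.5], [-2.2, -1.2], [2.1, 1.5], [1.4, -1.4]]
```

Request:
move_arm(
  series=[
    [-0.12,-1,0,0,0,0],
    [-0.12,-1,0,0,0,0],
    [-0.12,-1,0,0,0,0],
    [-0.12,-1,0,0,0,0],
    [-0.12,-1,0,0,0,0],
    [-0.12,-1,0,0,0,0],
    [-0.12,-1,0,0,0,0],
    [-0.12,-1,0,0,0,0],
  ],
)

```text
time: 2.55
ee_pos: [0.5444, -0.0552, 0.3065]
tcp_rot: [0.674, 3.068, 0.001]
ft_force: [0.0, 0.1, -0.3]
finger_gap: 1.002
gripper_force: 0.0
```

Request:
move_arm(
  series=[
    [-0.15,-0.74,-0.3,0,0,0],
    [-0.15,-0.74,-0.3,0,0,0],
    [-0.15,-0.74,-0.3,0,0,0],
    [-0.15,-0.74,-0.3,0,0,0],
    [-0.15,-0.74,-0.3,0,0,0],
    [-0.15,-0.74,-0.3,0,0,0],
    [-0.15,-0.74,-0.3,0,0,0],
    [-0.15,-0.74,-0.3,0,0,0],
  ],
)

```text
time: 3.35
ee_pos: [0.5007, -0.275, 0.2168]
tcp_rot: [0.667, 3.069, 0.001]
ft_force: [0.7, -0.2, -0.1]
finger_gap: 1.001
gripper_force: 0.0
```

```bash
python3 look.py w2
cat > phone.py <<'E'
from fit import *
import sys
n=sys.argv[1];C=pickle.load(open(f'pics/{n}.pkl','rb'));im=cv2.imread(f'pics/{n}.png');h=cv2.cvtColor(im,cv2.COLOR_BGR2HSV)
m=cv2.inRange(h,np.array((0,170,100)),np.array((5,255,255)))|cv2.inRange(h,np.array((173,170,100)),np.array((180,255,255)))
cs,_=cv2.findContours(m,cv2.RETR_EXTERNAL,cv2.CHAIN_APPROX_NONE);c=max(cs,key=cv2.contourArea)
W=onz(C,c.reshape(-1,2),.011)[:,:2];r=cv2.minAreaRect((W*1e3).astype(np.float32));print(r,len(c),cv2.boundingRect(c))
E
python3 phone.py w2
```

```text
3.35 [ 0.5007 -0.275   0.2168] [6.670e-01 3.069e+00 1.000e-03] [-0.5   0.27 -0.15  1.16  0.   -0.07] 1.000946528839665 [ 0.7 -0.2 -0.1]
((501.6314392089844, -275.554443359375), (68.95030212402344, 145.00491333007812), 65.1182861328125) 321 (230, 112, 55, 107)
```

View pics/w2b.png

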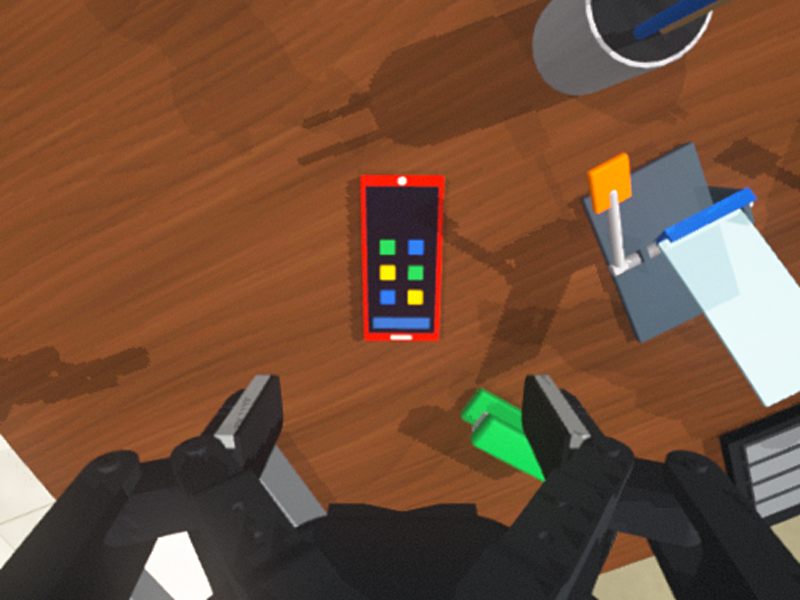

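The close view confirms the red phone at (401,258), with its dot at the near end (401,181) and its slot at the far end (401,338). It measures 145 x 69 mm and lies within 1 mm of the TCP's xy, so I descend.

Request:
move_arm(
  series=[
    [0,0,-0.15,0,0,0],
    [0,0,-0.3,0,0,0],
    [0,0,-0.45,0,0,0],
    [0,0,-0.58,0,0,0],
    [0,0,-0.65,0,0,0],
    [0,0,-0.69,0,0,0],
    [0,0,-0.71,0,0,0],
    [0,0,-0.72,0,0,0],
  ],
)

```text
time: 4.2
ee_pos: [0.5006, -0.2766, 0.001]
tcp_rot: [0.67, 3.068, -0.001]
ft_force: [0.8, 0.4, -0.4]
finger_gap: 0.999
gripper_force: 0.0
```

Request:
move_arm(
  series=[
    [0,0,-0.01,0,0,0],
    [0,0,-0.02,0,0,0],
    [0,0,-0.02,0,0,0],
  ],
)

```text
time: 4.5
ee_pos: [0.4999, -0.2771, -0.0053]
tcp_rot: [0.672, 3.068, -0.0]
ft_force: [0.5, 0.9, -0.6]
finger_gap: 1.003
gripper_force: 0.0
```

Request:
move_arm(
  series=[
    [0,0,0,0,0,0],
    [0,0,0,0,0,0],
    [0,0,0,0,0,0],
    [0,0,0,0,0,0],
    [0,0,0,0,0,0],
    [0,0,0,0,0,0],
  ],
  claw=0,
)

```text
time: 5.1
ee_pos: [0.5, -0.277, -0.0047]
tcp_rot: [0.671, 3.068, 0.0]
ft_force: [-1.0, 0.5, 6.9]
finger_gap: 0.775
gripper_force: 67.1
```

Request:
move_arm(
  series=[
    [0,0,0.03,0,0,0],
    [0,0,0.1,0,0,0],
    [0,0,0.25,0,0,0],
    [0,0,0.4,0,0,0],
    [0,0,0.55,0,0,0],
    [0,0,0.7,0,0,0],
    [0,0,0.85,0,0,0],
    [0,0,0.9,0,0,0],
  ],
)

```text
time: 5.9
ee_pos: [0.5011, -0.2778, 0.2703]
tcp_rot: [0.67, 3.062, -0.003]
ft_force: [0.6, -0.7, -1.3]
finger_gap: 0.776
gripper_force: 67.8
```

Request:
move_arm(
  series=[
    [0.05,0.1,0,0,0,0.05],
    [0.1,0.22,0,0,0,0.1],
    [0.15,0.34,0,0,0,0.16],
    [0.2,0.46,0,0,0,0.22],
    [0.25,0.58,0,0,0,0.28],
    [0.3,0.7,0,0,0,0.34],
    [0.35,0.82,0,0,0,0.4],
    [0.38,0.9,0,0,0,0.4456],
  ],
)

```text
time: 6.7
ee_pos: [0.6139, -0.0044, 0.2645]
tcp_rot: [-0.429, 3.112, 0.001]
ft_force: [0.5, -0.4, -1.5]
finger_gap: 0.775
gripper_force: 67.8
```

Request:
move_arm(
  series=[
    [0.04,0.12,0,0,0,0],
    [0.08,0.26,0,0.01,-0.04,0],
    [0.12,0.42,0,0.02,-0.09,0],
    [0.14,0.58,0,0.035,-0.14,0],
    [0.16,0.72,0,0.05,-0.19,0],
    [0.16,0.8,0,0.06,-0.24,0],
    [0.16,0.825,0,0.0738,-0.2678,0],
    [0.16,0.825,0,0.0738,-0.2678,0],
  ],
)

```text
time: 7.5
ee_pos: [0.659, 0.2413, 0.2635]
tcp_rot: [-0.367, 2.685, 0.081]
ft_force: [-1.1, -1.1, -1.5]
finger_gap: 0.774
gripper_force: 67.8
```

```bash
python3 look.py w3
cat > pose.py <<'E'
from h import *
# phone pose (from TCP) in target seat frame
import sys
O=np.array([.6035,.2245,0]);yaw=15.4
s=bot.sense();Rt=R.from_rotvec(s['tcp_rot']).as_matrix()
RS=R.from_euler('z',yaw,degrees=True).as_matrix()
Rp=Rt@np.diag([-1,1,-1.]);P=s['ee_pos']+.0009*Rp[:,0]+.0047*Rp[:,2]
Rs=RS@R.from_euler('y',-25,degrees=True).as_matrix();seat=O+RS@[-.00676,0,.0645]
print('t',s['time'],'in seat mm',(1e3*Rs.T@(P-seat)).round(1),'want 72.5 0 0; rot err deg',np.degrees(R.from_matrix(Rs@Rp.T).as_rotvec()).round(2),'F seat',(Rs.T@s['ft_force']).round(1),'gap',s['finger_gap'].round(3))
tgt=lambda q: ((seat+Rs@(np.array(q)/1e3)-P)/.3).round(4)
for q in [(90,0,30),(86,0,10),(80,0,3),(72.5,0,0)]: print(q,'shift',tgt(q))
print('xhat/.3 per mm',(Rs[:,0]/300).round(5),'zhat',(Rs[:,2]/300).round(5),'yhat',(Rs[:,1]/300).round(5))
print('turn units',(R.from_matrix(Rs@Rp.T).as_rotvec()/(np.pi/2)).round(4))
E
python3 pose.py
```

```text
7.5 [0.659  0.2413 0.2635] [-0.367  2.685  0.081] [ 0.37  0.14 -0.29  0.71 -0.04  0.09] 0.7743424179453327 [-1.1 -1.1 -1.5]Traceback (most recent call last):
  File "pose.py", line 9, in <module>
    print('t',s['time'],'in seat mm',(1e3*Rs.T@(P-seat)).round(1),'want 72.5 0 0; rot err deg',np.degrees(R.from_matrix(Rs@Rp.T).as_rotvec()).round(2),'F seat',(Rs.T@s['ft_force']).round(1),'gap',s['finger_gap'].round(3))
                                                                                                                                                                                                    ^^^^^^^^^^^^^^^^^^^^^
AttributeError: 'float' object has no attribute 'round'
```

View pics/w3b.png

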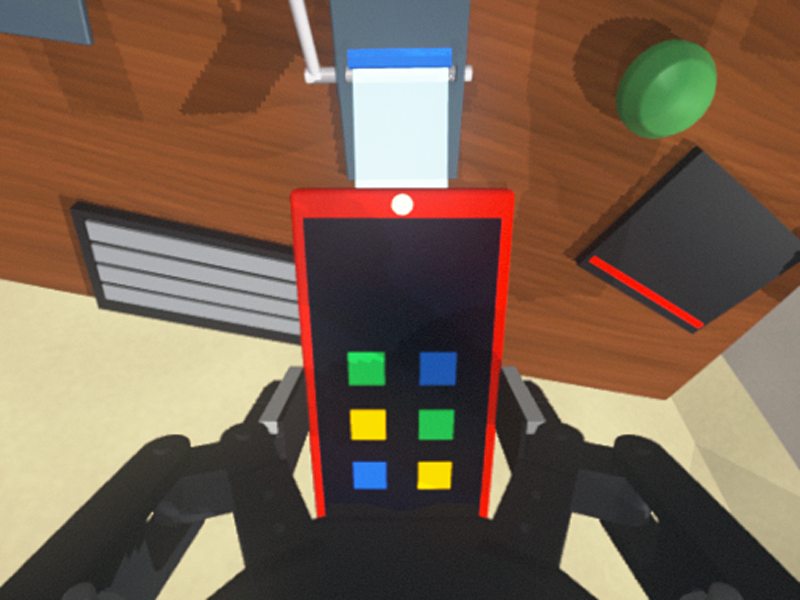

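The wrist view shows the phone held squarely with its dot end at (402,204) and its bottom edge from (291,190) to (514,190). The stand's ledge lies ahead, running from (348,58) to (452,58), and is centred with the phone. Next I measure how the phone sits in the hand.

```bash
sed -i "s/s\['finger_gap'\].round(3)/round(s['finger_gap'],3)/" pose.py; python3 pose.py
python3 - <<'E'
from fit import *
C=pickle.load(open('pics/w3.pkl','rb'));K,D,T=C
tc=np.array(bot.calibration('wrist')['tool_from_camera']);Ct=(K,D,tc)
im=cv2.imread('pics/w3.png');h=cv2.cvtColor(im,cv2.COLOR_BGR2HSV)
m=cv2.inRange(h,np.array((0,170,100)),np.array((5,255,255)))|cv2.inRange(h,np.array((173,170,100)),np.array((180,255,255)))
m[:,:180]=0;m[:,335:]=0
for r in (128,150,180):
    c=np.flatnonzero(m[r]);print('row',r,(onz(Ct,[(c[0],r),(c[-1],r)],-.0157)*1e3).round(1).tolist())
for col in (210,257,300):
    r=np.flatnonzero(m[:,col])[0];print('bottom x tool',(onz(Ct,[(col,r)],-.0157)*1e3).round(1).tolist())
b=cv2.inRange(h,np.array((105,150,90)),np.array((125,255,255)));b[60:]=0;b[:,:200]=0;b[:,310:]=0
p=cv2.minAreaRect(np.argwhere(b)[:,::-1].astype(np.float32));print('ledge',p)
print('ledge world',onz(C,[p[0]],.080).round(4), onz(C,[(348*.64,68*.64),(452*.64,68*.64)],.0645).round(4).tolist(),'rest top',onz(C,[(355*.64,187*.64),(448*.64,187*.64)],.1186).round(4).tolist())
E
```

```text
t 7.55 in seat mm [144.5   0.5 157.8] want 72.5 0 0; rot err deg [ 0.07 -0.11 -0.07] F seat [-0.2 -0.  -0.4] gap 0.772
(90, 0, 30) shift [ 0.0152  0.0026 -0.463 ]
(86, 0, 10) shift [ 0.0308  0.0068 -0.5291]
(80, 0, 3) shift [ 0.0228  0.0046 -0.5587]
(72.5, 0, 0) shift [ 5.000e-03 -3.000e-04 -5.783e-01]
xhat/.3 per mm [0.00291 0.0008  0.00141] zhat [-0.00136 -0.00037  0.00302] yhat [-0.00089  0.00321  0.     ]
turn units [ 0.0008 -0.0012 -0.0008]
row 128 [[67.3, -33.4, -15.7], [67.2, 33.4, -15.7]]
row 150 [[56.9, -33.7, -15.7], [56.8, 33.7, -15.7]]
row 180 [[41.9, -33.4, -15.7], [41.9, 33.3, -15.7]]
bottom x tool [[70.9, -21.9, -15.7]]
bottom x tool [[70.4, 0.0, -15.7]]
bottom x tool [[70.8, 20.0, -15.7]]
ledge ((255.05941772460938, 36.565677642822266), (11.965003967285156, 66.0574951171875), 89.04515838623047)
ledge world [[0.5917 0.2209 0.08  ]] [[0.6097, 0.1918, 0.0645], [0.5917, 0.2567, 0.0645]] rest top [[0.6631, 0.2118, 0.1186], [0.6473, 0.2688, 0.1186]]
```

Request:
move_arm(
  series=[
    [0.002,0,-0.08,0,0,0],
    [0.004,0.001,-0.2,0,0,0],
    [0.008,0.002,-0.33,0,0,0],
    [0.015,0.0026,-0.43,0,0,0],
    [0.0152,0.0026,-0.463,0,0,0],
    [0.023,0.005,-0.5,0,0,0],
    [0.0308,0.0068,-0.5291,0,0,0],
    [0.0308,0.0068,-0.5291,0,0,0],
  ],
)

```text
time: 8.35
ee_pos: [0.6717, 0.2427, 0.1058]
tcp_rot: [-0.363, 2.683, 0.08]
ft_force: [-0.2, 0.3, -1.7]
finger_gap: 0.773
gripper_force: 67.8
```

```bash
python3 pose.py; python3 look.py w4
python3 - <<'E'
from h import *
im=bot.read_camera('scene');cv2.imwrite('pics/s4.png',np.hstack([cv2.resize(cv2.imread('pics/w4.png'),(440,330)),cv2.resize(im[150:330,200:380],(330,330),interpolation=cv2.INTER_CUBIC)]))
E
```

```text
t 8.35 in seat mm [88.4 -0.5  9.4] want 72.5 0 0; rot err deg [-0.    0.03  0.  ] F seat [-0.8  0.3 -1.5] gap 0.773
(90, 0, 30) shift [-0.0238 -0.0048  0.0645]
(86, 0, 10) shift [-0.0083 -0.0005 -0.0016]
(80, 0, 3) shift [-0.0163 -0.0027 -0.0312]
(72.5, 0, 0) shift [-0.034  -0.0076 -0.0508]
xhat/.3 per mm [0.00291 0.0008  0.00141] zhat [-0.00136 -0.00037  0.00302] yhat [-0.00089  0.00321  0.     ]
turn units [-0.      0.0003  0.    ]
8.35 [0.6717 0.2427 0.1058] [-0.363  2.683  0.08 ] [ 0.37  0.3  -0.48  0.36 -0.04  0.09] 0.7725335327945758 [-0.2  0.3 -1.7]
```

View pics/s4.png

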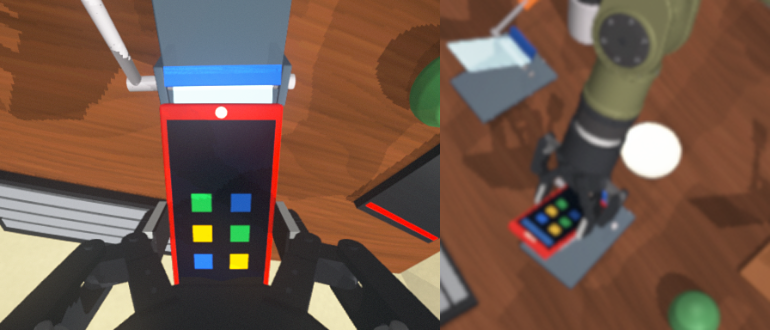

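The wrist crop shows the phone's bottom edge at x 161–283 over the ledge at x 163–283, so it is centred, with the ledge just below it. I lower it along the face normal.

Request:
move_arm(
  series=[
    [0.004,0.003,-0.009,0,0,0],
    [0.0075,0.004,-0.0165,0,0,0],
    [0.0095,0.0045,-0.021,0,0,0],
    [0.0095,0.0045,-0.021,0,0,0],
  ],
)

```text
time: 8.85
ee_pos: [0.6741, 0.2445, 0.0998]
tcp_rot: [-0.363, 2.682, 0.081]
ft_force: [-0.0, -0.2, 0.4]
finger_gap: 0.772
gripper_force: 68.0
```

Request:
move_arm(
  series=[
    [0.0014,0.0004,-0.003,0,0,0],
    [0.0014,0.0004,-0.003,0,0,0],
  ],
)

```text
time: 9.05
ee_pos: [0.6741, 0.2443, 0.0985]
tcp_rot: [-0.363, 2.683, 0.081]
ft_force: [-0.1, 0.7, 1.3]
finger_gap: 0.773
gripper_force: 68.0
```

Request:
move_arm(
  series=[
    [0.0014,0.0004,-0.003,0,0,0],
    [0.0014,0.0004,-0.003,0,0,0],
  ],
)

```text
time: 9.25
ee_pos: [0.6745, 0.2443, 0.0974]
tcp_rot: [-0.363, 2.684, 0.08]
ft_force: [-0.3, 1.6, 1.0]
finger_gap: 0.774
gripper_force: 68.0
```

```bash
python3 pose.py
```

```text
t 9.25 in seat mm [87.7  0.3  0.5] want 72.5 0 0; rot err deg [ 0.   -0.   -0.02] F seat [0.6 1.6 0.8] gap 0.774
(90, 0, 30) shift [-0.0332 -0.01    0.0924]
(86, 0, 10) shift [-0.0177 -0.0058  0.0263]
(80, 0, 3) shift [-0.0257 -0.008  -0.0033]
(72.5, 0, 0) shift [-0.0434 -0.0128 -0.0229]
xhat/.3 per mm [0.00291 0.0008  0.00141] zhat [-0.00136 -0.00037  0.00302] yhat [-0.00089  0.00321  0.     ]
turn units [ 0.     -0.     -0.0002]
```

Request:
move_arm(
  series=[
    [-0.008,-0.0022,-0.004,0,0,0],
    [-0.017,-0.0047,-0.0082,0,0,0],
    [-0.026,-0.0072,-0.0126,0,0,0],
    [-0.035,-0.0096,-0.017,0,0,0],
    [-0.0395,-0.0109,-0.0192,0,0,0],
    [-0.0395,-0.0109,-0.0192,0,0,0],
  ],
)

```text
time: 9.85
ee_pos: [0.6638, 0.2414, 0.0926]
tcp_rot: [-0.363, 2.681, 0.081]
ft_force: [5.0, 1.4, -1.0]
finger_gap: 0.772
gripper_force: 67.6
```

```bash
python3 pose.py|head -1
```

```text
t 9.85 in seat mm [75.6  0.3  0.9] want 72.5 0 0; rot err deg [-0.03  0.15 -0.03] F seat [ 4.3 -0.  -3. ] gap 0.772
```

Request:
move_arm(
  series=[
    [-0.003,-0.0008,-0.0014,0,0,0],
    [-0.0058,-0.0016,-0.0028,0,0,0],
    [-0.0058,-0.0016,-0.0028,0,0,0],
  ],
)

```text
time: 10.15
ee_pos: [0.6636, 0.2413, 0.093]
tcp_rot: [-0.363, 2.678, 0.081]
ft_force: [8.2, 1.0, 0.2]
finger_gap: 0.772
gripper_force: 67.5
```

```bash
python3 pose.py|head -1
```

```text
t 10.15 in seat mm [75.6  0.2  1.3] want 72.5 0 0; rot err deg [-0.07  0.3  -0.02] F seat [ 7.5 -1.2 -3.3] gap 0.772
```

```bash
python3 look.py w5
python3 - <<'E'
from h import *
im=cv2.imread('pics/w5.png')
cv2.imwrite('pics/w5c.png',cv2.resize(im[20:150,150:360],(800,495),interpolation=cv2.INTER_CUBIC))
E
```

```text
10.15 [0.6636 0.2413 0.093 ] [-0.363  2.678  0.081] [ 0.37  0.3  -0.52  0.31 -0.04  0.09] 0.7717454215306968 [8.2 1.  0.2]
```

View pics/w5c.png

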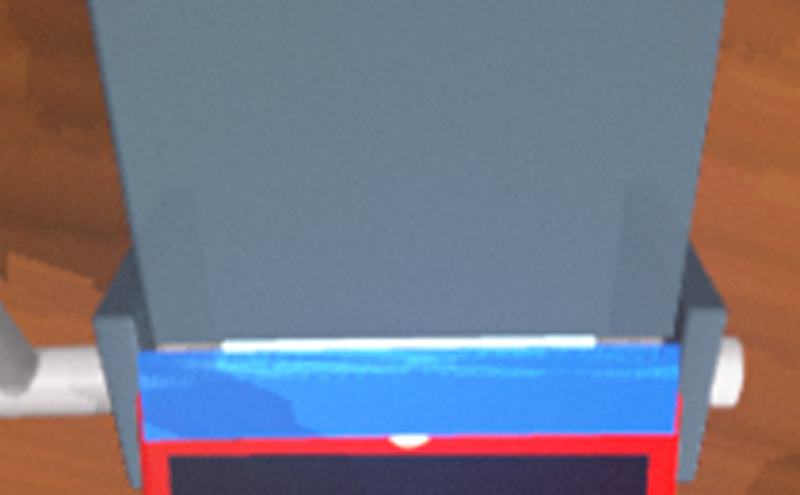

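The lip's blue face hides the phone's lower rim and half the dot at (408,440). Red shows evenly on both sides at (140,400) and (680,400). The phone's lower end is therefore behind the lip and on the ledge, centred. I press it lightly onto the rest and then release.

Request:
move_arm(
  series=[
    [0.0035,0.001,-0.002,0,0,0],
    [0.004,0.001,-0.005,0,0,0],
    [0.004,0.001,-0.005,0,0,0],
  ],
)

```text
time: 10.5
ee_pos: [0.6645, 0.2415, 0.0917]
tcp_rot: [-0.363, 2.679, 0.081]
ft_force: [4.2, -0.1, 3.9]
finger_gap: 0.778
gripper_force: 68.2
```

```bash
python3 pose.py|head -1
```

```text
t 10.5 in seat mm [75.9  0.2 -0.3] want 72.5 0 0; rot err deg [-0.07  0.28 -0.02] F seat [ 5.3 -1.2  1.9] gap 0.778
```

Request:
move_arm(
  series=[
    [0,0,0,0,0,0],
    [0,0,0,0,0,0],
    [0,0,0,0,0,0],
    [0,0,0,0,0,0],
  ],
  claw=1,
)

```text
time: 10.9
ee_pos: [0.6612, 0.2405, 0.0884]
tcp_rot: [-0.364, 2.685, 0.08]
ft_force: [0.4, -0.9, 0.1]
finger_gap: 0.997
gripper_force: 0.0
```

Request:
move_arm(
  series=[
    [-0.014,-0.0037,0.03,0,0,0],
    [-0.04,-0.01,0.09,0,0,0],
    [-0.08,-0.022,0.18,0,0,0],
    [-0.13,-0.036,0.29,0,0,0],
    [-0.19,-0.052,0.42,0,0,0],
    [-0.24,-0.066,0.53,0,0,0],
    [-0.24,-0.066,0.53,0,0,0],
  ],
)

```text
time: 11.6
ee_pos: [0.5914, 0.2218, 0.2556]
tcp_rot: [-0.362, 2.675, 0.083]
ft_force: [1.5, 0.9, 0.2]
finger_gap: 0.999
gripper_force: 0.0
```

```bash
python3 look.py w6; python3 pose.py|head -1
python3 - <<'E'
from fit import *
C=pickle.load(open('pics/w6.pkl','rb'));im=cv2.imread('pics/w6.png');h=cv2.cvtColor(im,cv2.COLOR_BGR2HSV)
m=cv2.inRange(h,np.array((0,170,100)),np.array((5,255,255)))|cv2.inRange(h,np.array((173,170,100)),np.array((180,255,255)))
cs,_=cv2.findContours(m,cv2.RETR_EXTERNAL,cv2.CHAIN_APPROX_NONE);c=max(cs,key=cv2.contourArea)
print('red',cv2.boundingRect(c),cv2.minAreaRect(c))
b=cv2.inRange(h,np.array((8,150,150)),np.array((20,255,255)));cs,_=cv2.findContours(b,cv2.RETR_EXTERNAL,cv2.CHAIN_APPROX_NONE)
for c in cs:
    if cv2.contourArea(c)>60:
        M=cv2.moments(c);p=(M['m10']/M['m00'],M['m01']/M['m00']);print('orange',p,cv2.contourArea(c),onz(C,[p],.0965+.0025).round(4))
E
```

```text
11.6 [0.5914 0.2218 0.2556] [-0.362  2.675  0.083] [ 0.38  0.01 -0.46  0.66 -0.05  0.1 ] 0.9986514438857995 [1.5 0.9 0.2]
t 11.65 in seat mm [ 74.9   0.5 177.9] want 72.5 0 0; rot err deg [-0.13  0.33 -0.03] F seat [ 0.6 -0.6 -0.7] gap 1.004
red (227, 112, 60, 117) ((256.5, 170.0), (116.0, 59.0), 90.0)
orange (191.82234559333796, 64.46148507980568) 720.5 [[0.5571 0.1513 0.099 ]]
orange (494.15426997245174, 31.006887052341597) 484.0 [[0.455  0.3985 0.099 ]]
```

View pics/w6b.png

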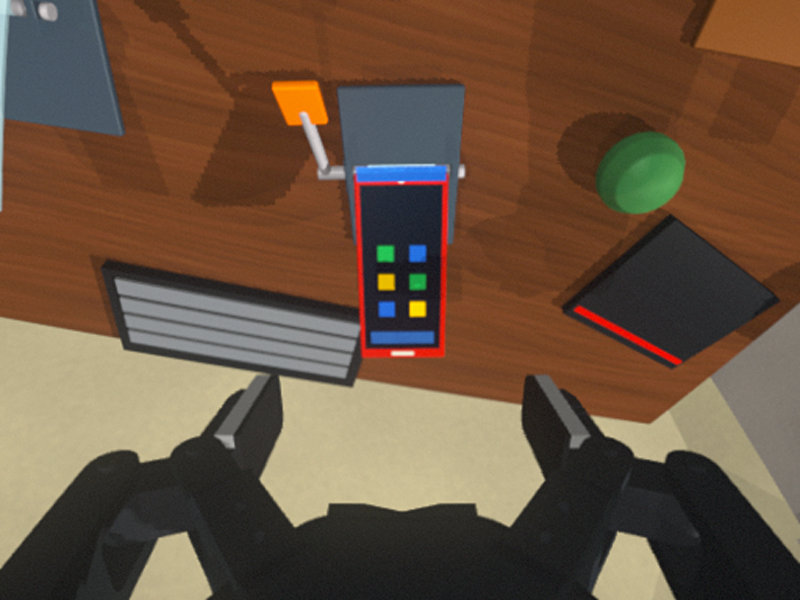

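The phone is seated and centred, with its dot end behind the lip at (402,182) and its slot end up at (402,353). The rest is still laid back and the paddle is at (300,103). Next I shut the fingers, set the tool upright and go above the paddle.

Request:
move_arm(
  series=[
    [-0.03,-0.06,0,0,0,0],
    [-0.06,-0.12,0,-0.01,0.05,0],
    [-0.09,-0.18,0,-0.03,0.11,0],
    [-0.115,-0.233,0,-0.045,0.17,0],
    [-0.115,-0.233,-0.1,-0.06,0.22,0],
    [-0.115,-0.233,-0.2,-0.0738,0.2678,0],
    [-0.115,-0.233,-0.32,-0.0738,0.2678,0],
    [-0.115,-0.233,-0.32,-0.0738,0.2678,0],
  ],
  claw=0,
)

```text
time: 12.45
ee_pos: [0.5509, 0.1491, 0.1456]
tcp_rot: [0.419, -3.101, 0.002]
ft_force: [-1.1, 0.2, -0.1]
finger_gap: 0.001
gripper_force: 0.0
```

```bash
cat > pad.py <<'E'
from h import *
O=np.array([.605,.225,0]);RS=R.from_euler('z',15.4,degrees=True).as_matrix()
s=bot.sense();print(s['time'],s['ee_pos'].round(4),s['tcp_rot'].round(3),'F',s['ft_force'].round(1),'gap',round(s['finger_gap'],3))
print('stand mm',(1e3*RS.T@(s['ee_pos']-O)).round(1))
for phi in (35,30,25,20,15,10,4,1):
    f=np.radians(phi);p=O+RS@np.array([-.083*np.cos(f)+.003*np.sin(f),-.058,.05+.083*np.sin(f)+.003*np.cos(f)])
    print(phi,((p-s['ee_pos'])/.3).round(4))
E
python3 pad.py; python3 look.py w7
python3 - <<'E'
from fit import *
C=pickle.load(open('pics/w7.pkl','rb'));h=cv2.cvtColor(cv2.imread('pics/w7.png'),cv2.COLOR_BGR2HSV)
b=cv2.inRange(h,np.array((8,150,150)),np.array((20,255,255)));cs,_=cv2.findContours(b,cv2.RETR_EXTERNAL,cv2.CHAIN_APPROX_NONE)
for c in cs:
    if cv2.contourArea(c)>60:
        q=cv2.boxPoints(cv2.minAreaRect(c));print('orange',cv2.contourArea(c),cv2.boundingRect(c),onz(C,q,.099)[:,:2].round(4).tolist(),onz(C,[q.mean(0)],.099).round(4))
print('tcp px',proj(C,bot.sense()['ee_pos']))
E
```

```text
12.45 [0.5509 0.1491 0.1456] [ 4.190e-01 -3.101e+00  2.000e-03] F [-1.1  0.2 -0.1] gap 0.001
stand mm [-72.3 -58.8 145.6]
35 [ 0.0186  0.008  -0.1517]
30 [ 0.0054  0.0043 -0.1716]
25 [-0.0061  0.0012 -0.1926]
20 [-0.0158 -0.0015 -0.2146]
15 [-0.0236 -0.0036 -0.2374]
10 [-0.0295 -0.0053 -0.2607]
4 [-0.0339 -0.0065 -0.2893]
1 [-0.035  -0.0068 -0.3038]
12.45 [0.5509 0.1491 0.1456] [ 4.190e-01 -3.101e+00  2.000e-03] [ 0.26  0.32 -0.24  1.02  0.   -0.  ] 0.0008841335293470152 [-1.1  0.2 -0.1]
orange 710.0 (240, 209, 35, 28) [[0.5513, 0.1358], [0.5444, 0.1609], [0.5663, 0.1673], [0.5734, 0.1414]] [[0.5587 0.1513 0.099 ]]
orange 98.5 (503, 152, 9, 26) [[0.4554, 0.3151], [0.4535, 0.3215], [0.4708, 0.3319], [0.4727, 0.3252]] [[0.463  0.3233 0.099 ]]
tcp px [[257.18640281 245.92165575]]
```

Request:
move_arm(
  series=[
    [0.018,0.008,-0.08,0,0,0],
    [0.018,0.008,-0.12,0,0,0],
    [0.018,0.008,-0.135,0,0,0],
    [0.018,0.008,-0.135,0,0,0],
  ],
)

```text
time: 12.9
ee_pos: [0.5604, 0.1533, 0.1123]
tcp_rot: [0.421, -3.113, 0.0]
ft_force: [0.2, 0.5, 0.6]
finger_gap: 0.0
gripper_force: 0.0
```

```bash
python3 pad.py
```

```text
12.9 [0.5604 0.1533 0.1123] [ 0.421 -3.113  0.   ] F [0.2 0.5 0.6] gap 0.0
stand mm [-62.  -57.3 112.3]
35 [-0.0131 -0.006  -0.0408]
30 [-0.0263 -0.0097 -0.0607]
25 [-0.0378 -0.0128 -0.0817]
20 [-0.0475 -0.0155 -0.1037]
15 [-0.0553 -0.0177 -0.1264]
10 [-0.0612 -0.0193 -0.1498]
4 [-0.0656 -0.0205 -0.1784]
1 [-0.0667 -0.0208 -0.1929]
```

Request:
move_arm(
  series=[
    [-0.013,-0.006,-0.025,0,0,0],
    [-0.013,-0.006,-0.04,0,0,0],
    [-0.02,-0.008,-0.05,0,0,0],
    [-0.026,-0.0097,-0.06,0,0,0],
    [-0.032,-0.011,-0.071,0,0,0],
    [-0.038,-0.013,-0.082,0,0,0],
    [-0.0475,-0.0155,-0.1037,0,0,0],
    [-0.0475,-0.0155,-0.1037,0,0,0],
  ],
)

```text
time: 13.7
ee_pos: [0.5468, 0.1489, 0.0804]
tcp_rot: [-0.421, 3.113, 0.0]
ft_force: [3.2, 0.5, 1.1]
finger_gap: 0.001
gripper_force: 0.6
```

```bash
python3 pad.py
```

```text
13.7 [0.5468 0.1489 0.0804] [-0.421  3.113  0.   ] F [3.2 0.5 1.1] gap 0.001
stand mm [-76.3 -57.9  80.4]
35 [0.0323 0.0087 0.0655]
30 [0.0191 0.005  0.0456]
25 [0.0076 0.0019 0.0246]
20 [-0.002  -0.0008  0.0026]
15 [-0.0098 -0.0029 -0.0201]
10 [-0.0157 -0.0046 -0.0435]
4 [-0.0201 -0.0058 -0.0721]
1 [-0.0212 -0.0061 -0.0866]
```

Request:
move_arm(
  series=[
    [-0.005,-0.001,-0.01,0,0,0],
    [-0.01,-0.003,-0.02,0,0,0],
    [-0.013,-0.004,-0.032,0,0,0],
    [-0.016,-0.0046,-0.0435,0,0,0],
    [-0.018,-0.005,-0.055,0,0,0],
    [-0.02,-0.0058,-0.064,0,0,0],
    [-0.02,-0.0058,-0.068,0,0,0],
    [-0.02,-0.0058,-0.068,0,0,0],
  ],
)

```text
time: 14.5
ee_pos: [0.5399, 0.147, 0.0598]
tcp_rot: [0.421, -3.112, 0.0]
ft_force: [1.3, 0.7, 1.3]
finger_gap: 0.001
gripper_force: 0.8
```

```bash
python3 pad.py|head -2
```

```text
14.5 [0.5399 0.147  0.0598] [ 0.421 -3.112  0.   ] F [1.3 0.7 1.3] gap 0.001
stand mm [-83.5 -57.9  59.8]
```

Request:
move_arm(
  series=[
    [0,0,-0.003,0,0,0],
    [0,0,-0.006,0,0,0],
    [0,0,-0.006,0,0,0],
  ],
)

```text
time: 14.8
ee_pos: [0.54, 0.147, 0.0592]
tcp_rot: [0.421, -3.112, 0.0]
ft_force: [-2.0, -0.2, 10.7]
finger_gap: -0.001
gripper_force: 5.5
```

Request:
move_arm(
  series=[
    [0,0,-0.003,0,0,0],
    [0,0,-0.006,0,0,0],
    [0,0,-0.006,0,0,0],
  ],
)

```text
time: 15.1
ee_pos: [0.54, 0.147, 0.0588]
tcp_rot: [0.421, -3.113, 0.0]
ft_force: [-6.7, -0.7, 23.5]
finger_gap: -0.001
gripper_force: 11.5
```

The TCP stalls at z≈59 mm, against 58.6 mm predicted at the stop. The force has risen to 23 N, so the lever is at its stop. I retreat and check.

Request:
move_arm(
  series=[
    [-0.005,0,0.03,0,0,0],
    [-0.03,-0.02,0.12,0,0,0],
    [-0.08,-0.06,0.25,0,0,0],
    [-0.15,-0.1,0.4,0,0,0],
    [-0.2,-0.15,0.55,0,0,0],
    [-0.25,-0.2,0.7,0,0,0],
    [-0.3,-0.25,0.8,0,0,0],
    [-0.3,-0.25,0.8,0,0,0],
  ],
)

```text
time: 15.9
ee_pos: [0.4504, 0.0711, 0.3009]
tcp_rot: [-0.419, 3.109, -0.001]
ft_force: [1.1, 0.4, -0.3]
finger_gap: 0.001
gripper_force: 0.0
```

```bash
python3 look.py w8
python3 - <<'E'
from h import *
im=bot.read_camera('scene');t=bot.read_camera('top')
cv2.imwrite('pics/end.png',np.vstack([np.hstack([cv2.resize(cv2.imread('pics/w8.png'),(400,300)),cv2.resize(t,(400,300))]),cv2.resize(im[130:330,180:447],(400,300),interpolation=cv2.INTER_CUBIC)@np.eye(3) if 0 else np.hstack([cv2.resize(im[130:330,180:447],(400,300),interpolation=cv2.INTER_CUBIC),cv2.resize(im,(400,300))])]))
E
```

```text
15.9 [0.4504 0.0711 0.3009] [-4.190e-01  3.109e+00 -1.000e-03] [ 0.16  0.02 -0.24  1.31 -0.   -0.11] 0.0014358888180520822 [ 1.1  0.4 -0.3]
```

View pics/end.png

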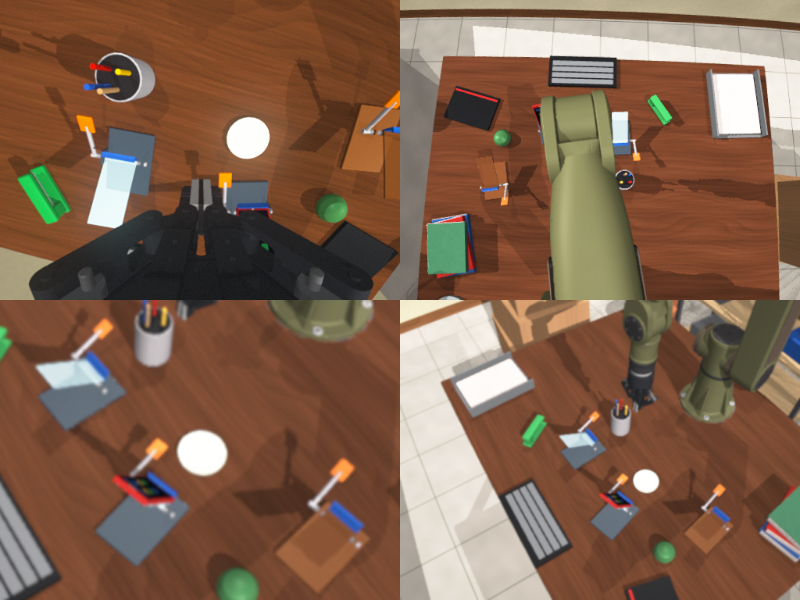

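The scene view shows the phone raised in the left stand at (145,490), the paddle lowered at (155,450), and everything else in place. Before handing in I check the tilt and seating numerically.

Run:
```python
from h import *
im=bot.read_camera('scene');C=cam('scene');h=cv2.cvtColor(im,cv2.COLOR_BGR2HSV)
def big(m,x0,x1,y0,y1):
    k=np.zeros_like(m);k[y0:y1,x0:x1]=m[y0:y1,x0:x1];return np.argwhere(k)[:,::-1]
o=big(cv2.inRange(h,np.array((8,150,150)),np.array((20,255,255))),255,310,200,260);print('orange',o.mean(0),len(o))
r=big(cv2.inRange(h,np.array((0,150,80)),np.array((6,255,255)))|cv2.inRange(h,np.array((173,150,80)),np.array((180,255,255))),230,320,220,310)
print('red bbox',r.min(0),r.max(0))
O=np.array([.605,.225,0]);RS=R.from_euler('z',15.4,degrees=True).as_matrix()
for tilt in (0,.4,.48,.54):
    f=np.radians(35)-tilt;p=O+RS@[-.081*np.cos(f),-.058,.05+.081*np.sin(f)]
    b=np.radians(25)+tilt;x=np.array([np.cos(b),0,np.sin(b)]);z=np.array([-np.sin(b),0,np.cos(b)])
    cs=[O+RS@(np.array([0,y,.05])+.016*z+l*x+d*z) for y in(-.034,.034) for l in(0,.145) for d in(0,.011)]
    q=proj(C,np.array(cs));print(tilt,'pad',proj(C,p).round(1),'phone bbox',q.min(0).round(),q.max(0).round())
```

```text
orange [285.2 228.1] 130
red bbox [255 246] [295 265]
0 pad [[282.9 224. ]] phone bbox [240. 247.] [296. 292.]
0.4 pad [[285.6 226.4]] phone bbox [250. 246.] [297. 273.]
0.48 pad [[285.8 227.3]] phone bbox [253. 246.] [298. 269.]
0.54 pad [[285.8 228.1]] phone bbox [255. 245.] [298. 266.]
```

The paddle and phone outline both match tilt 0.54 within about 1 px.

```bash
python3 -c "
from rig import bot
print(bot.job_done())"
```

```text
the job is handed in; nothing more can be done
None
```

The phone is seated upright, screen out and centred in the left stand (the one with the coaster in front); its lever was then pressed to the stop, nothing else was seen to move, and the job was handed in at about 16 s.

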